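# Free the rusted rack bolt and stand the standard on the stirrer

### The arm

A 6-joint arm with a two-finger parallel gripper is mounted at the origin on the work surface. World frame = base frame: x ahead of the robot, y to its left, z up, the work surface at z = 0. Lengths are in mm, angles in rad, forces in N, time in s.
With the tool pointing down it reaches from about 350 to 775 mm from the base axis. Payload 7.3 kg.
Tool frame: the origin (TCP) lies on the front face of the gripper's body, between the roots of the fingers; the fingertips stand 66 mm ahead of it and the grasp point (between the pads) lies 47 mm ahead of it (bot.tcp_to_grasp is the z of the grasp point in the tool frame, in mm); z points along the fingers, y is the direction in which the jaws open and shut (so a half turn about z gives the same grasp; the last joint's range is limited). The gripper opens to 92 mm and grips with 3 to 60 N. Pads are 19 mm wide; open, the fingers measure 130 mm over their backs; the gripper's body (75 mm by 190 mm) begins 47 mm behind the grasp point.
Start: joints at [0.982, 0.342, 1.524, -0, 1.275, -0.146], TCP at [224.933, 474.388, 292.241] pointing down, gripper open.
Joint ranges: [-2.53, 2.53], [-0.77, 2.02], [0.04, 2.7], [-1, 4.14], [0.28, 2.66], [-3.11, 3.11]. Speed limits (rad/s): [2.57, 2.57, 3.14, 3.14, 3.14, 3.14].

### API

Orientations are given as [roll, pitch, yaw] about the fixed x, y, z axes, in that order (R = Rz(yaw) Ry(pitch) Rx(roll)).
In Python, from plant import bot gives the robot as it stands.
- The arm moves only by the tool carry_out, never from a script. Its argument "deltas" is a list that holds one entry, the list of rows, each a list of 4 numbers: the shift along the tool's x, y, z in mm, then the turn about the tool's z in units of 5 degrees (1.0 is 5 degrees). A call has 1 to 20 rows; each row is the pose to reach, as a shift and turn from the pose commanded when the call began, along the tool's axes at that moment; what a row does not reach only later rows make up. A row lasts 1/10 s, in which the tool goes at most 50 mm and 8.59 degrees, less where a joint would pass 70% of its speed; a pose out of reach is approached as far as the arm can. A call with a gripper value outside its range is refused whole. "fingers" is the finger opening in mm, from 0 to 91.8, set as the call begins (left out, the last holds). The fingers move at their own pace and stop on an object; the grip force is fixed at half the most. Time passes only in rows, so rows that repeat a pose let the fingers close. It gives the time, the measured TCP pose, the force and the opening at its end, in the units of the state.
- bot.get_obs(): the state, without advancing time (a new reading comes with each control period).
- bot.capture(name): name is "scene" or "top"; returns (picture, depth): 400x640x3 uint8, blue, green, red; 400x640 float32, mm along the optical axis (not along the pixel's ray), 0 where there is no reading.
- bot.camera_model(name): a dict with "K" (3x3 intrinsics, pixels), "distortion" ([k1, k2, p1, p2, k3] as OpenCV has them; the pictures are not rectified), "camera_from_world" (4x4, takes a point from world to camera coordinates). Camera axes: x right, y down, z forward; pixel columns grow to the right and rows downward; lengths in mm; the calibration is good to about 2 mm. A picture is of the moment at which its call begins. camera_model takes no time and is no camera call.
- bot.close_job(): hands the job in, once; it reports no verdict.
The state is a dict: "time": time; "joint_positions": joint angles; "dq": joint speeds; "tau": joint torques, N m; "tool_pos": TCP position; "tcp_rot": TCP orientation; "contact_force": force on the tool from outside, world axes, zero at the start; "moment": the same for the moment, N m; "grip_width": finger opening in mm.
Only numpy, scipy, OpenCV 4.12 (cv2) and the standard library are available. Lean on these libraries where they do the work, as an engineer would, in place of code of your own. Each camera call takes 0.05 s, during which the arm holds its last target. There are 200 camera calls.

### The job

The blue standard bottle is locked in its leaning rack by a rusted slide bolt: work the bolt free with short strokes out and back until it runs, and draw it fully out. Then take the bottle out of the rack by its cap and set it down, without dropping it, upright in the middle of the stirrer's white plate. Leave the bolt drawn, let go of everything, and do not disturb the other things on the bench.

Things in the scene. Friction and masses are not known exactly. Their poses are not given: they have to be found in the camera images.
- slidebolt (a joint): Travel (m) of the rusty slide bolt, positive = drawn, away from the bottle. Starts seized near 0; stops at -0.010 and 0.048 (fully drawn); clear of the bottle from 0.041. Sliding takes 5 to 10 N. While seized a draw binds dead within 15 mm, a push back within 10 mm; pulling above 15 to 20 N does not help.
- bolt_tip (a point): Inner end of the bolt's 12 mm round bar, which lies over the bottle's shoulder and keeps it in; axes as bolt_knob. Each short stroke out until it binds and back until it binds loosens the rust a little (the next draw may go 1 mm further). After two to five strokes out and back (it differs each time) the next draw does not bind but runs to its stop.
- bolt_knob (a point): Middle of the grip of the bolt's knob, a round rusty post 20 mm across that ends 18 mm beyond this point; straps lie 23 mm below it. Moves with the bolt. z: along the post, out of the rack, leaning 25 deg from vertical towards the robot; y: the way the bolt is drawn. Come down along -z (tool tilted 25 deg), fingers closing along y.
- rack_foot (a point): Point of the fixed grey rack on the bench below the foot of the leaning bottle; x level, away from the robot; y level, the way the bolt is drawn; z up. Rack, bottle and knob lean 25 deg from vertical towards -x of this frame. The bottle stands in a square sleeve, 63 mm inside, 75 mm deep along the bottle. The drawn bolt's tail reaches 210 mm in +y.
- shield_top (a point): Middle of the top edge of the rack's clear splash shield (170 mm wide, white rim). It stands parallel to the bottle, 60 mm beyond its axis on the side away from the robot, and reaches 120 mm past the cap along that axis, so it overhangs bottle and knob: a vertical gripper runs into it, one tilted about 25 deg like the bottle does not.
- bottle_mid (a point): Centre (half-way up) of the blue standard bottle leaning in the rack; loose, 0.2 to 0.4 kg. z: foot to cap. 150 mm high, foot 75 mm below this point; body 60 mm across, sloping shoulder, white round cap 30 mm across from 43 to 75 mm above this point. Grip it by the cap and draw it out along its axis; it must come 75 mm to leave the sleeve.
- standard: The same blue bottle; origin at the centre of its foot, z from foot to cap.
- plate_top (a point): Centre of the top of the stirrer's round white plate, 116 mm across, 68 mm above the bench, flat and level, z up. The black stirrer under it (145 x 135 mm) is fixed.
- bottle_red: Bystander, not to be disturbed: red reagent bottle, 72 mm across, 185 mm high; origin at the centre of its underside, on the bench.
- bottle_yellow: Bystander, not to be disturbed: yellow reagent bottle, 72 mm across, 185 mm high; origin at the centre of its underside, on the bench.
- beaker: Bystander, not to be disturbed: open glass beaker, 72 mm across, 95 mm high; origin at the centre of its underside, on the bench.
- cup_a: Bystander, not to be disturbed: off-white sample cup standing mouth down, 64 mm across, 62 mm high; origin at the centre of its underside, on the bench.
- cup_b: Bystander, not to be disturbed: off-white sample cup standing mouth down, 64 mm across, 62 mm high; origin at the centre of its underside, on the bench.
- black_cap: Bystander, not to be disturbed: black screw cap, a disc 54 mm across, 26 mm high; origin at the centre of its underside, on the bench.
- wash_bottle: Bystander, not to be disturbed: white wash bottle with a bent spout, 62 mm across, 200 mm high; origin at the centre of its underside, on the bench.
Things that resemble listed ones, but are neither listed nor needed, are in the scene too. Of the things that look like the part that bears plate_top, take the one that is farthest to the robot's right at the start.

How it is judged (in metres and radians):
On the way, in this order (a step that is already met when the one before it is completed fails the run):
1. the bolt is drawn out (over 41 mm), the bottle still in the rack (value of joint slidebolt above 0.041 m and distance of bottle_mid from where it was at the start of the episode below 0.02 m), for 0.2 s.
2. the bottle is lifted clear of the rack (distance of bottle_mid from where it was at the start of the episode above 0.09 m), for 0.1 s.
At the end, for the whole second after the job is handed in: The bolt is left drawn (over 41 mm); the blue bottle stands upright (within 0.08 rad) at rest on the stirrer's plate, its axis within 25 mm of the plate's centre (value of joint slidebolt above 0.041 m and horizontal distance between bottle_mid and plate_top below 0.025 m and z of bottle_mid in the frame of plate_top between 0.07 and 0.08 m and angle between bottle_mid's own z axis and vertical below 0.08 rad and linear speed of standard below 0.02 m/s); the robot touches nothing.
It fails at once if the bottle is let fall: faster than 0.4 m/s out of the fingers (contact force between the fingers and standard below 0.05 N and linear speed of standard above 0.4 m/s).
It fails at once if a bystander is pushed over 30 mm from its place (distance of any of bottle_red, bottle_yellow, beaker, cup_a, cup_b, black_cap, wash_bottle from where it was at the start of the episode above 0.03 m).
It fails at once if a bystander is tipped over 0.4 rad (angle between any of bottle_red, bottle_yellow, beaker, cup_a, cup_b, black_cap, wash_bottle's own z axis and vertical above 0.4 rad).
It also fails if it takes over 69 s, if anything falls off the work surface, if the arm or the gripper's body presses on something with over 40 N, if the wrist force passes 120 N, or if a joint passes its speed limit or range.

## Working session

There is one attempt and no reset: what is moved stays moved. The work goes in short steps, Python scripts to look and compute and a tool call to move; the robot and the scene stay as the last step left them, time stands still between calls to the robot, and variables do not carry over. Pictures are saved under pics/ and viewed, about 8 in all and at most 12, crops included, and the job is handed in when it is done.

Besides the shell and the picture viewer there is one more tool, called after "Call:" as name(argument=value, ...), one argument or row to a line, values as JSON. carry_out: Moves the arm, as the interface text tells. Its arguments: {"type":"object","properties":{"deltas":{"type":"array","items":{"type":"array","items":{"type":"array","items":{"type":"number"}}}},"fingers":{"type":"number"}},"required":["deltas"]}

```bash
mkdir -p pics; ls; cat > h.py <<'E'
import numpy as np, cv2
from scipy.spatial.transform import Rotation as R
from plant import bot
def cap(n,tag):
    im,d=bot.capture(n); cv2.imwrite(f'pics/{tag}.png',im); np.save(f'pics/{tag}.npy',d); return im,d
def world(n,u,v,z):
    m=bot.camera_model(n);K=np.array(m['K'],float);T=np.array(m['camera_from_world'],float)
    p=cv2.undistortPoints(np.array([[[u,v]]],float),K,np.array(m['distortion'],float))[0,0]
    c=np.array([p[0]*z,p[1]*z,z,1]); return (np.linalg.inv(T)@c)[:3]
def pix(n,P):
    m=bot.camera_model(n);T=np.array(m['camera_from_world'],float)
    r,_=cv2.Rodrigues(T[:3,:3]);return cv2.projectPoints(np.array(P,float).reshape(-1,1,3),r,T[:3,3],np.array(m['K'],float),np.array(m['distortion'],float))[0][:,0]
def pose():
    o=bot.get_obs(); return np.array(o['tool_pos']),R.from_euler('xyz',o['tcp_rot'])
E
python3 - <<'E'
from h import *
for n in('scene','top'):
    im,d=cap(n,n+'0'); m=bot.camera_model(n); print(n,np.round(m['camera_from_world'],3),m['K'])
print(bot.get_obs())
E
```

```text
pics
scene [[-4.160000e-01  9.090000e-01  1.000000e-02  2.611010e+02]
 [ 5.650000e-01  2.670000e-01 -7.810000e-01 -1.664050e+02]
 [-7.130000e-01 -3.200000e-01 -6.250000e-01  2.089271e+03]
 [ 0.000000e+00  0.000000e+00  0.000000e+00  1.000000e+00]] [[457.25752433   0.         326.66210954]
 [  0.         457.25752433 199.98369356]
 [  0.           0.           1.        ]]
top [[-1.170000e-01 -9.930000e-01 -7.000000e-03  4.991800e+01]
 [-9.700000e-01  1.160000e-01 -2.120000e-01  6.013740e+02]
 [ 2.110000e-01 -1.800000e-02 -9.770000e-01  1.492057e+03]
 [ 0.000000e+00  0.000000e+00  0.000000e+00  1.000000e+00]] [[516.50693736   0.         323.45464743]
 [  0.         516.50693736 200.38317589]
 [  0.           0.           1.        ]]
{'time': 0.1, 'joint_positions': array([ 9.81998510e-01,  3.42652276e-01,  1.52491012e+00, -1.08930981e-05,
        1.27541069e+00, -1.46005456e-01]), 'dq': array([ 0.00095354, -0.00086054, -0.00373303,  0.00068897,  0.00030835,
       -0.00035098]), 'tau': array([ 2.02178271e-03, -4.32002807e+01, -2.44696605e+01,  7.20530888e-02,
        5.26556536e-02, -6.08807886e-05]), 'tool_pos': array([224.77566404, 474.14653702, 291.6187705 ]), 'tcp_rot': array([-3.14022539e+00, -1.90529671e-04,  2.69880334e+00]), 'contact_force': array([-0.19851691,  0.63519249,  0.64270316]), 'moment': array([ 0.01081612, -0.03360971,  0.01787165]), 'grip_width': 92.0949714198916}
```

View pics/scene0.png

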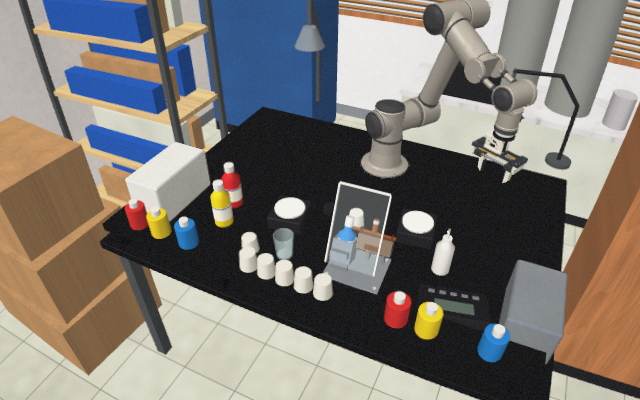

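View pics/top0.png

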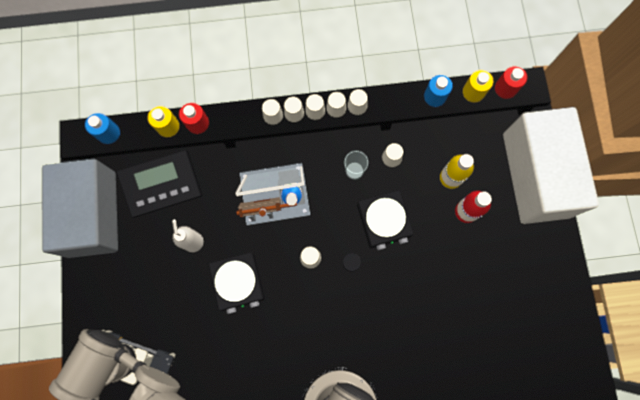

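The top view has two stirrers, at (235,281) and (386,217). The one farther to the robot's right (image right) is (386,217), so I choose that. Blue bottles are at (102,127) and (438,90) standing on the back shelf, and at (291,198) in the rack. I take the rack one and check it in a close crop.

```bash
python3 - <<'E'
from h import *
im=cv2.imread('pics/top0.png'); c=cv2.resize(im[155:255,225:425],None,fx=4,fy=4,interpolation=cv2.INTER_CUBIC)
s=cv2.imread('pics/scene0.png'); e=cv2.resize(s[175:300,310:450],None,fx=4,fy=4,interpolation=cv2.INTER_CUBIC)
cv2.imwrite('pics/c1.png',c); cv2.imwrite('pics/c2.png',e)
d=np.load('pics/top0.npy')
for u,v in [(386,217),(235,281),(291,198),(263,211),(291,190),(300,215),(305,205)]:
    print(u,v,d[v,u],world('top',u,v,d[v,u]).round(1))
E
```

```text
386 217 1541.6354 [ 529.9 -200.8   67.4]
235 281 1503.8661 [394.4 262.4  68.4]
291 198 1448.5735 [597.4  70.1 172.3]
263 211 1446.4327 [570.8 152.1 167.2]
291 190 1502.9469 [632.1  69.8 124.2]
300 215 1603.9386 [577.5  55.3   9.3]
305 205 1609.0544 [606.9  36.4  10.7]
```

View pics/c1.png

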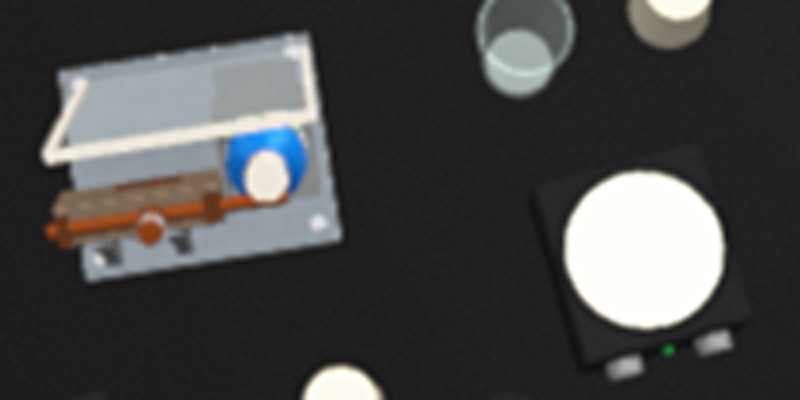

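View pics/c2.png

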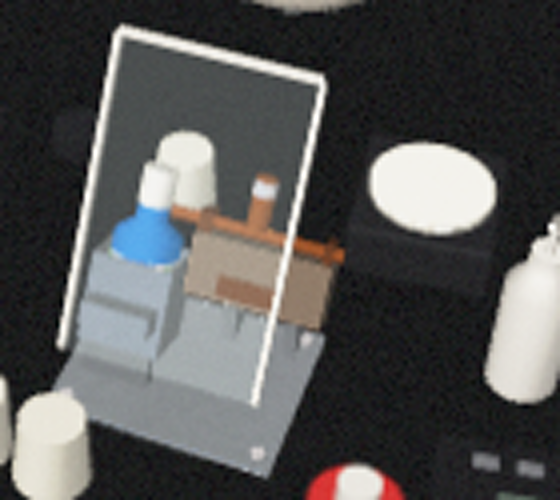

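The crops confirm the leaning bottle: cap at about (291,198), knob at about (262.5,212), and bolt drawn towards image left (+y). Next I measure the rack yaw, the cap axis and the knob axis.

```bash
python3 - <<'E'
from h import *
d=np.load('pics/top0.npy'); im=cv2.imread('pics/top0.png').astype(int)
m=bot.camera_model('top')
def onz(u,v,z): # ray-plane
    a=world('top',u,v,500);b=world('top',u,v,1500);return a+(b-a)*(z-a[2])/(b[2]-a[2])
cs=[onz(225+u/4,155+v/4,9) for u,v in[(57,70),(310,33),(342,240),(88,280)]]
print(np.round(cs,1))
for i,j in[(1,0),(2,3)]:
    e=cs[i]-cs[j]; print('edge yaw y-dir',np.degrees(np.arctan2(-e[1],-e[0])))
for i,j in[(0,3),(1,2)]:
    e=cs[i]-cs[j]; print('edge yaw x-dir',np.degrees(np.arctan2(e[1],e[0])))
def cloud(u0,u1,v0,v1,f):
    P=[]
    for v in range(v0,v1):
        for u in range(u0,u1):
            b,g,r=im[v,u]
            if d[v,u]>0 and f(b,g,r): P.append([u,v,*world('top',u,v,d[v,u]),b,g,r])
    return np.array(P)
np.set_printoptions(suppress=True,linewidth=150,precision=1)
C=cloud(283,300,188,206,lambda b,g,r:min(b,g,r)>170); print('cap');print(C)
K=cloud(256,270,203,220,lambda b,g,r:True); K=K[K[:,4]>145];print('knob');print(K)
w=cloud(360,412,190,245,lambda b,g,r:min(b,g,r)>200); w=w[abs(w[:,4]-68)<8]; print('plate',(w[:,2:5].max(0)+w[:,2:5].min(0))/2,w[:,2:5].mean(0))
E
```

```text
[[736.4 231.5   9. ]
 [742.7  29.5   9. ]
 [573.7  22.9   9. ]
 [565.8 221.6   9. ]]
edge yaw y-dir 91.80262147994343
edge yaw y-dir 92.29085081835868
edge yaw x-dir 3.312859894852563
edge yaw x-dir 2.20408420848135
cap
[[283.  188.  595.8  81.7 304.  209.  199.  193. ]
 [289.  193.  619.4  75.6 143.  208.  188.  181. ]
 [290.  193.  616.9  72.3 151.9 218.  224.  234. ]
 [291.  193.  616.2  69.4 153.4 222.  232.  244. ]
 [292.  193.  616.2  66.7 152.1 223.  231.  241. ]
 [293.  193.  618.4  64.3 141.3 224.  214.  210. ]
 [288.  194.  614.7  78.3 151.9 194.  197.  205. ]
 [289.  194.  611.9  75.  162.1 208.  226.  235. ]
 [290.  194.  610.8  72.  165.6 220.  235.  244. ]
 [291.  194.  612.1  69.5 158.6 225.  239.  247. ]
 [292.  194.  612.   66.7 157.4 225.  240.  247. ]
 [293.  194.  609.9  63.6 165.1 224.  237.  247. ]
 [294.  194.  611.8  61.2 155.4 218.  225.  234. ]
 [288.  195.  610.2  78.3 158.5 201.  222.  233. ]
 [289.  195.  606.9  74.8 171.4 219.  232.  241. ]
 [290.  195.  607.3  72.2 168.1 222.  234.  241. ]
 [291.  195.  606.6  69.3 169.5 227.  238.  243. ]
 [292.  195. 
[... 6332 characters left out ...]
62.7 158.3 168.4  24.   61.  131. ]
 [262.  214.  562.9 155.8 165.9  20.   62.  132. ]
 [263.  214.  562.6 153.  165.7  23.   61.  130. ]
 [264.  214.  562.5 150.4 164.5  49.   74.  134. ]
 [265.  214.  561.2 147.1 169.3 109.  116.  144. ]
 [260.  215.  560.8 161.7 165.5  99.  104.  137. ]
 [261.  215.  561.1 159.2 162.5  60.   77.  130. ]
 [262.  215.  559.9 156.  166.8  44.   68.  127. ]
 [263.  215.  559.2 153.  168.5  62.   80.  130. ]
 [264.  215.  559.4 150.5 165.7 100.  104.  135. ]
 [261.  216.  558.  159.4 163.5 122.  122.  136. ]
 [262.  216.  557.  156.2 167.1 104.  109.  130. ]
 [263.  216.  557.4 153.8 163.1 122.  123.  135. ]]
plate [ 529.9 -199.7   68.1] [ 530.  -199.4   67.5]
```

Plate centre ≈ (530,-200,68). Cap top ≈ (594.5,69.5,168.5), knob top ≈ (565,155,167), rack yaw ≈ 2.4°.

The moves can't command a tilt directly, so I'll find out what the arm does at its orientation limit. First I go up and over to the rack's azimuth, with the jaws aligned to the bolt direction.

Call:
carry_out(
  deltas=[
    [[-442,-292,-300,-5.5],[-442,-292,-300,-5.5],[-442,-292,-300,-5.5],[-442,-292,-300,-5.5],[-442,-292,-300,-5.5],[-442,-292,-300,-5.5],[-442,-292,-300,-5.5],[-442,-292,-300,-5.5],[-442,-292,-300,-5.5],[-442,-292,-300,-5.5],[-442,-292,-300,-5.5],[-442,-292,-300,-5.5],[-442,-292,-300,-5.5],[-442,-292,-300,-5.5],[-442,-292,-300,-5.5]],
  ],
  fingers=50,
)

```text
time: 1.6
tool_pos: [499.2, 21.3, 591.4]
tcp_rot: [3.141, -0.001, -3.105]
contact_force: [-0.1, 0.8, -0.5]
grip_width: 49.9
```

Call:
carry_out(
  deltas=[
    [[0,0,-300,0],[0,0,-300,0],[0,0,-300,0],[0,0,-300,0],[0,0,-300,0],[0,0,-300,0],[0,0,-300,0],[0,0,-300,0]],
  ],
)

```text
time: 2.4
tool_pos: [430.4, 18.7, 751.6]
tcp_rot: [-3.141, 0.024, -3.103]
contact_force: [0.8, -0.8, -0.9]
grip_width: 50.2
```

```bash
python3 -c "
from h import *
print(bot.get_obs()['joint_positions'].round(3))"
```

```text
[-0.137  0.422  0.039  0.007  2.657 -1.739]
```

Beyond its reach the arm gives some tilt (pitch +0.024, the right direction). I'll push further.

Call:
carry_out(
  deltas=[
    [[0,0,-900,0],[0,0,-900,0],[0,0,-900,0],[0,0,-900,0],[0,0,-900,0],[0,0,-900,0]],
  ],
)

```text
time: 3.0
tool_pos: [400.9, 19.8, 774.4]
tcp_rot: [-3.131, 0.08, -3.104]
contact_force: [-0.3, 0.2, 1.2]
grip_width: 49.9
```

```bash
python3 -c "
from h import *
print(bot.get_obs()['joint_positions'].round(3))"
```

```text
[-0.144  0.367  0.037  0.008  2.657 -1.745]
```

Call:
carry_out(
  deltas=[
    [[0,0,-900,0],[0,0,-900,0],[0,0,-900,0],[0,0,-900,0],[0,0,-900,0],[0,0,-900,0],[0,0,-900,0],[0,0,-900,0],[0,0,-900,0],[0,0,-900,0]],
  ],
)

```text
time: 4.0
tool_pos: [368.4, 28.7, 796.2]
tcp_rot: [-3.12, 0.137, -3.103]
contact_force: [0.3, 0.5, 0.4]
grip_width: 50.0
```

```bash
python3 -c "
from h import *
print(bot.get_obs()['joint_positions'].round(3))"
```

```text
[-0.132  0.309  0.037  0.004  2.657 -1.736]
```

Now I check whether the tilt stays when I move back into reach.

Call:
carry_out(
  deltas=[
    [[0,0,150,0],[0,0,150,0],[0,0,150,0],[0,0,150,0],[0,0,150,0]],
  ],
)

```text
time: 4.5
tool_pos: [387.8, 26.4, 640.6]
tcp_rot: [-3.122, 0.123, -3.103]
contact_force: [0.9, -0.1, 0.4]
grip_width: 49.6
```

```bash
python3 -c "
from h import *
print(bot.get_obs()['joint_positions'].round(3))"
```

```text
[-1.310e-01  6.000e-03  1.005e+00  2.000e-03  2.006e+00 -1.738e+00]
```

The tilt is kept. I push along the arc in which the shoulder swings back (back and up), which should gain tilt faster.

Call:
carry_out(
  deltas=[
    [[0,0,-150,0],[0,0,-150,0],[0,0,-150,0],[0,0,-150,0],[720,0,-700,0],[720,0,-700,0],[720,0,-700,0],[720,0,-700,0],[720,0,-700,0],[720,0,-700,0],[720,0,-700,0],[720,0,-700,0],[720,0,-700,0],[720,0,-700,0]],
  ],
)

```text
time: 5.9
tool_pos: [298.4, 97.2, 826.7]
tcp_rot: [-3.105, 0.229, -3.1]
contact_force: [0.4, -0.1, 0.6]
grip_width: 49.8
```

```bash
python3 -c "
from h import *
print(bot.get_obs()['joint_positions'].round(3))"
```

```text
[ 0.113  0.219  0.037 -0.114  2.657 -1.602]
```

Call:
carry_out(
  deltas=[
    [[800,0,-500,0],[800,0,-500,0],[800,0,-500,0],[800,0,-500,0],[800,0,-500,0],[800,0,-500,0],[800,0,-500,0],[800,0,-500,0],[800,0,-500,0],[800,0,-500,0]],
  ],
)

```text
time: 6.9
tool_pos: [108.0, 251.4, 837.5]
tcp_rot: [3.14, 0.329, -3.097]
contact_force: [0.6, 0.4, 0.1]
grip_width: 50.0
```

```bash
python3 -c "
from h import *
print(bot.get_obs()['joint_positions'].round(3)); print(pose()[1].as_matrix().round(3))"
```

```text
[ 1.152  0.202  0.037 -0.668  2.657 -1.095]
[[-0.945 -0.045  0.323]
 [-0.042  0.999  0.016]
 [-0.323  0.001 -0.946]]
```

Call:
carry_out(
  deltas=[
    [[-258,-223,141,0],[-258,-223,141,0],[-258,-223,141,0],[-258,-223,141,0],[-258,-223,141,0],[-258,-223,141,0],[-258,-223,141,0],[-258,-223,141,0],[112,-223,-789,0],[112,-223,-789,0],[112,-223,-789,0],[112,-223,-789,0],[112,-223,-789,0],[112,-223,-789,0],[112,-223,-789,0],[112,-223,-789,0],[112,-223,-789,0],[112,-223,-789,0]],
  ],
)

```text
time: 8.7
tool_pos: [186.7, 100.9, 868.5]
tcp_rot: [-3.131, 0.393, -3.098]
contact_force: [-0.6, -0.3, 0.3]
grip_width: 50.1
```

```bash
python3 -c "
from h import *
print(bot.get_obs()['joint_positions'].round(3)); print(pose()[1].as_matrix().round(3))"
```

```text
[ 0.229  0.056  0.038 -0.175  2.657 -1.554]
[[-0.923 -0.039  0.383]
 [-0.04   0.999  0.006]
 [-0.383 -0.01  -0.924]]
```

Call:
carry_out(
  deltas=[
    [[300,-80,-800,0],[300,-80,-800,0],[300,-80,-800,0],[300,-80,-800,0],[300,-80,-800,0]],
  ],
)

```text
time: 9.2
tool_pos: [81.0, 109.2, 878.0]
tcp_rot: [-3.132, 0.453, -3.097]
contact_force: [-0.6, 1.0, -0.8]
grip_width: 49.8
```

```bash
cat >> h.py <<'E'
y_=np.radians(2.4); X=np.array([np.cos(y_),np.sin(y_),0]); Y=np.array([-np.sin(y_),np.cos(y_),0])
A=-np.sin(np.radians(25))*X+np.cos(np.radians(25))*np.array([0,0,1])
CAP=np.array([594.5,69.5,168.5]); KN=np.array([565,155,167.])
def d_to(G,off=47):  # tool deltas bringing grasp point to G
    p,r=pose(); g=p+r.apply([0,0,off]); print('grasp',g.round(1),'tooldelta',r.inv().apply(G-g).round(1)); 
E
python3 -c "
from h import *
print(bot.get_obs()['joint_positions'].round(3)); M=pose()[1].as_matrix();print(M.round(3),A)
g=KN-18*A
print(g); d_to(g+M[:,2]*-150);d_to(g)
print(bot.tcp_to_grasp)
"
```

```text
[ 1.078  0.022  0.038 -0.957  2.657 -1.48 ]
[[-0.898 -0.04   0.437]
 [-0.04   0.999  0.01 ]
 [-0.437 -0.009 -0.899]] [-0.42224755 -0.01769742  0.90630779]
[572.60045597 155.31855349 150.68645983]
grasp [101.6 109.6 835.7] tooldelta [-125.4   32.8  672.4]
grasp [101.6 109.6 835.7] tooldelta [-125.4   32.8  822.4]
46.699999999999996
```

The tilt is now 26°, about what's needed. I go to 150 mm above the knob along the tool axis.

Call:
carry_out(
  deltas=[
    [[-125,33,300,0],[-125,33,300,0],[-125,33,300,0],[-125,33,300,0],[-125,33,300,0],[-125,33,300,0],[-125,33,300,0],[-125,33,672,0],[-125,33,672,0],[-125,33,672,0],[-125,33,672,0],[-125,33,672,0],[-125,33,672,0],[-125,33,672,0],[-125,33,672,0],[-125,33,672,0],[-125,33,672,0],[-125,33,672,0]],
  ],
)

```text
time: 11.0
tool_pos: [486.8, 153.7, 330.0]
tcp_rot: [-3.132, 0.455, -3.097]
contact_force: [-0.2, -0.4, 1.5]
grip_width: 49.7
```

```bash
python3 -c "
from h import *
print(bot.get_obs()['joint_positions'].round(3)); M=pose()[1].as_matrix();print(M.round(3))
g=KN-18*A; d_to(g)
im,d=cap('top','t1'); c=cv2.resize(im[150:270,210:350],None,fx=4,fy=4,interpolation=2)
im,d=cap('scene','s1'); e=cv2.resize(im[150:300,300:440],None,fx=3.2,fy=3.2,interpolation=2)
c=cv2.copyMakeBorder(c,0,0,0,0,0);cv2.imwrite('pics/t1c.png',c); cv2.imwrite('pics/s1c.png',e)
"
```

```text
[ 0.193  0.108  1.799 -0.105  0.787 -1.364]
[[-0.897 -0.041  0.44 ]
 [-0.04   0.999  0.01 ]
 [-0.44  -0.008 -0.898]]
grasp [507.4 154.2 287.8] tooldelta [  1.7  -0.4 151.8]
```

View pics/t1c.png

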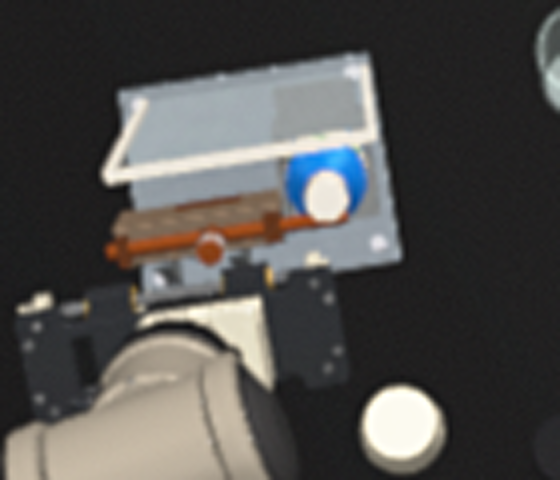

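The fingers (t1c at (150,285) and (250,270)) straddle the line to the knob at (210,247). I go down to the knob in two stages.

Call:
carry_out(
  deltas=[
    [[2,0,50,0],[2,0,90,0],[2,0,120,0],[2,0,135,0],[2,0,148,0],[2,0,148,0]],
  ],
)

```text
time: 11.7
tool_pos: [549.9, 154.6, 194.3]
tcp_rot: [-3.132, 0.453, -3.097]
contact_force: [-0.1, -0.6, 0.8]
grip_width: 50.2
```

```bash
python3 -c "
from h import *
g=KN-18*A; d_to(g); print(bot.get_obs()['contact_force'])
im,d=cap('top','t2'); c=cv2.resize(im[165:255,225:325],None,fx=5,fy=5,interpolation=2)
im,d=cap('scene','s2'); e=cv2.resize(im[170:260,320:410],None,fx=5,fy=5,interpolation=2)
cv2.imwrite('pics/c2b.png',cv2.resize(np.hstack([c,e]),None,fx=.8,fy=.8))
"
```

```text
grasp [570.4 155.  152. ] tooldelta [-1.4  0.2  2.1]
[-0.08018    -0.57214899  0.81504322]
```

View pics/c2b.png

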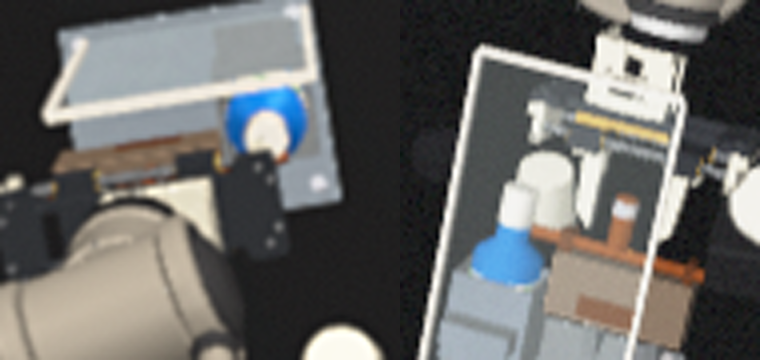

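The knob (scene half, (622,225)) is between the fingers at (590,210) and (665,215). I close on it.

Call:
carry_out(
  deltas=[
    [[0,0,0,0],[0,0,0,0],[0,0,0,0],[0,0,0,0],[0,0,0,0],[0,0,0,0]],
  ],
  fingers=8,
)

```text
time: 12.4
tool_pos: [549.7, 154.3, 194.6]
tcp_rot: [-3.132, 0.453, -3.098]
contact_force: [-2.2, -3.6, 4.4]
grip_width: 19.5
```

Call:
carry_out(
  deltas=[
    [[0,2,0,0],[0,4,0,0],[0,6,0,0],[0,8,0,0],[0,9,0,0]],
  ],
)

```text
time: 12.9
tool_pos: [549.4, 161.7, 194.6]
tcp_rot: [-3.129, 0.452, -3.097]
contact_force: [-2.3, -15.4, 7.8]
grip_width: 19.6
```

Call:
carry_out(
  deltas=[
    [[0,2,0,0],[0,4,0,0],[0,6,0,0],[0,6,0,0]],
  ],
)

```text
time: 13.3
tool_pos: [549.4, 164.2, 194.5]
tcp_rot: [-3.124, 0.451, -3.098]
contact_force: [-2.2, -34.9, 10.0]
grip_width: 19.4
```

Bound at about 10 mm of travel. Now I push back.

Call:
carry_out(
  deltas=[
    [[0,-5,0,0],[0,-10,0,0],[0,-14,0,0],[0,-16,0,0],[0,-18,0,0]],
  ],
)

```text
time: 13.8
tool_pos: [549.7, 152.4, 194.6]
tcp_rot: [-3.133, 0.454, -3.098]
contact_force: [-2.0, 4.7, 4.4]
grip_width: 19.1
```

Call:
carry_out(
  deltas=[
    [[0,-3,0,0],[0,-6,0,0],[0,-8,0,0],[0,-8,0,0]],
  ],
)

```text
time: 14.2
tool_pos: [550.0, 145.5, 194.6]
tcp_rot: [-3.135, 0.454, -3.097]
contact_force: [-2.3, 10.4, 1.8]
grip_width: 19.2
```

Call:
carry_out(
  deltas=[
    [[0,-3,0,0],[0,-5,0,0],[0,-5,0,0]],
  ],
)

```text
time: 14.5
tool_pos: [550.0, 142.9, 194.7]
tcp_rot: [-3.138, 0.455, -3.097]
contact_force: [-2.3, 26.8, -0.3]
grip_width: 19.7
```

Call:
carry_out(
  deltas=[
    [[0,6,0,0],[0,11,0,0],[0,16,0,0],[0,21,0,0],[0,26,0,0],[0,30,0,0],[0,32,0,0],[0,32,0,0]],
  ],
)

```text
time: 15.3
tool_pos: [549.4, 164.9, 194.5]
tcp_rot: [-3.124, 0.45, -3.099]
contact_force: [-2.8, -34.1, 10.8]
grip_width: 19.6
```

Bound again about 1 mm further out, so one stroke counted. I do a full back stroke now.

Call:
carry_out(
  deltas=[
    [[0,-6,0,0],[0,-12,0,0],[0,-17,0,0],[0,-22,0,0],[0,-27,0,0],[0,-30,0,0],[0,-32,0,0],[0,-32,0,0]],
  ],
)

```text
time: 16.1
tool_pos: [550.0, 143.0, 194.6]
tcp_rot: [-3.138, 0.455, -3.097]
contact_force: [-2.3, 29.5, -0.1]
grip_width: 19.8
```

Call:
carry_out(
  deltas=[
    [[0,6,0,0],[0,12,0,0],[0,17,0,0],[0,22,0,0],[0,27,0,0],[0,31,0,0],[0,33,0,0],[0,33,0,0]],
  ],
)

```text
time: 16.9
tool_pos: [549.3, 165.9, 194.5]
tcp_rot: [-3.124, 0.45, -3.099]
contact_force: [-4.1, -32.0, 10.4]
grip_width: 19.5
```

Call:
carry_out(
  deltas=[
    [[0,-6,0,0],[0,-12,0,0],[0,-17,0,0],[0,-22,0,0],[0,-27,0,0],[0,-31,0,0],[0,-33,0,0],[0,-33,0,0]],
  ],
)

```text
time: 17.7
tool_pos: [550.0, 142.8, 194.6]
tcp_rot: [-3.138, 0.455, -3.098]
contact_force: [-1.7, 27.9, 1.1]
grip_width: 19.2
```

Call:
carry_out(
  deltas=[
    [[0,6,0,0],[0,12,0,0],[0,17,0,0],[0,22,0,0],[0,27,0,0],[0,32,0,0],[0,34,0,0],[0,34,0,0]],
  ],
)

```text
time: 18.5
tool_pos: [549.0, 171.8, 194.5]
tcp_rot: [-3.131, 0.453, -3.098]
contact_force: [-3.8, -3.5, 7.5]
grip_width: 19.2
```

The bolt runs this time. I draw it to its stop.

Call:
carry_out(
  deltas=[
    [[0,5,0,0],[0,10,0,0],[0,15,0,0],[0,20,0,0],[0,25,0,0],[0,30,0,0],[0,34,0,0],[0,34,0,0]],
  ],
)

```text
time: 19.3
tool_pos: [547.9, 201.2, 194.4]
tcp_rot: [-3.124, 0.45, -3.098]
contact_force: [-4.7, -29.2, 13.3]
grip_width: 19.6
```

At the stop (47 mm travelled). I relax, open and withdraw along the post.

Call:
carry_out(
  deltas=[
    [[0,-4,0,0],[0,-4,0,0]],
  ],
)

```text
time: 19.5
tool_pos: [547.8, 200.5, 194.5]
tcp_rot: [-3.13, 0.453, -3.099]
contact_force: [-5.8, -8.6, 8.7]
grip_width: 19.0
```

Call:
carry_out(
  deltas=[
    [[0,-4,0,0],[0,-4,0,0],[0,-4,0,0],[0,-4,-10,0],[0,-4,-50,0],[0,-4,-90,0],[0,-4,-90,0]],
  ],
  fingers=50,
)

```text
time: 20.2
tool_pos: [508.6, 198.4, 280.2]
tcp_rot: [-3.134, 0.461, -3.097]
contact_force: [0.7, 0.9, 0.4]
grip_width: 49.7
```

```bash
python3 -c "
from h import *
M=pose()[1].as_matrix(); z=M[:,2]
g=CAP-17*A; d_to(g-60*z); d_to(g)
im,d=cap('top','t3')
B=[]
for v in range(203,222):
  for u in range(235,262):
    if d[v,u]>0:
      w=world('top',u,v,d[v,u])
      if w[2]>146 and w[2]<180 and w[0]>550: B.append(w)
B=np.array(B);print(len(B),B.min(0),B.max(0),B.mean(0)) if len(B) else print('none')
"
```

```text
grasp [529.5 198.9 238.2] tooldelta [ -21.6 -131.4   46.7]
grasp [529.5 198.9 238.2] tooldelta [ -21.6 -131.4  106.7]
47 [559.16700335 192.40445994 146.23997529] [583.81207704 212.23903863 175.44318138] [569.58682987 201.42200059 163.67685051]
```

The bolt is at about 47 mm (knob now near y≈201). I move over to the cap and down its axis, stopping with the grasp point 13 mm below the cap top.

Call:
carry_out(
  deltas=[
    [[-10,-45,0,0],[-20,-90,0,0],[-22,-131,10,0],[-22,-131,46,0],[-22,-131,70,0],[-22,-131,90,0],[-22,-131,102,0],[-22,-131,102,0],[-22,-131,102,0]],
  ],
)

```text
time: 21.15
tool_pos: [578.0, 68.7, 193.8]
tcp_rot: [-3.132, 0.452, -3.097]
contact_force: [0.0, -0.7, 0.6]
grip_width: 49.7
```

```bash
python3 -c "
from h import *
g=CAP-14*A; d_to(g); print(bot.get_obs()['contact_force'])
im,d=cap('scene','s4'); e=cv2.resize(im[160:260,310:410],None,fx=5,fy=5,interpolation=2)
cv2.imwrite('pics/s4c.png',e)
"
```

```text
grasp [598.5  69.2 151.6] tooldelta [-3.6  0.5 -3. ]
[ 0.04647072 -0.73782095  0.58432063]
```

View pics/s4c.png

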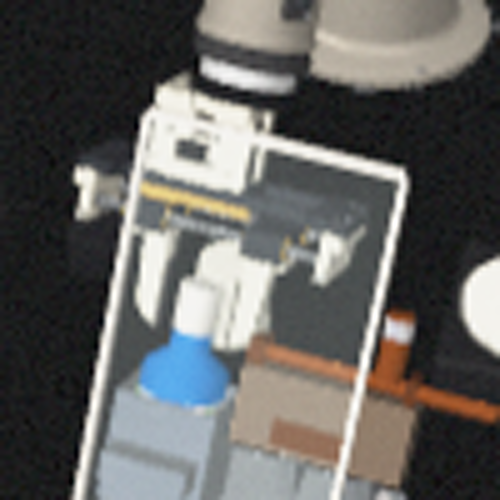

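The cap (197,305) is between the fingers (152,270) and (250,300), and the bolt is drawn clear. I centre and close.

Call:
carry_out(
  deltas=[
    [[-3,0,-2,0],[-3,0,-2,0],[-3,0,-2,0],[-3,0,-2,0],[-3,0,-2,0],[-3,0,-2,0]],
  ],
  fingers=15,
)

```text
time: 21.8
tool_pos: [580.1, 68.8, 197.8]
tcp_rot: [-3.132, 0.454, -3.097]
contact_force: [-3.3, 0.9, 5.6]
grip_width: 29.4
```

Call:
carry_out(
  deltas=[
    [[0,0,-4,0],[0,0,-10,0],[0,0,-18,0],[0,0,-27,0],[0,0,-36,0],[0,0,-45,0],[0,0,-45,0]],
  ],
)

```text
time: 22.5
tool_pos: [559.9, 68.3, 238.9]
tcp_rot: [-3.132, 0.454, -3.097]
contact_force: [1.6, 0.3, -0.5]
grip_width: 29.3
```

Call:
carry_out(
  deltas=[
    [[0,0,-12,0],[0,0,-24,0],[0,0,-36,0],[0,0,-50,0],[0,0,-65,0],[0,0,-80,0],[0,0,-100,0],[0,0,-120,0],[0,0,-120,0]],
  ],
)

```text
time: 23.4
tool_pos: [507.0, 67.2, 347.9]
tcp_rot: [-3.131, 0.456, -3.097]
contact_force: [0.9, 0.3, -2.6]
grip_width: 29.2
```

```bash
python3 -c "
from h import *
o=bot.get_obs();print(o['joint_positions'].round(3)); p,r=pose(); M=r.as_matrix(); print(M.round(3))
im,d=cap('scene','s5'); e=cv2.resize(im[110:280,300:450],None,fx=3.3,fy=3.3,interpolation=2)
cv2.imwrite('pics/s5c.png',e)
"
```

```text
[-0.029  0.085  1.774  0.03   0.827 -1.658]
[[-0.897 -0.04   0.44 ]
 [-0.04   0.999  0.009]
 [-0.44  -0.009 -0.898]]
```

View pics/s5c.png

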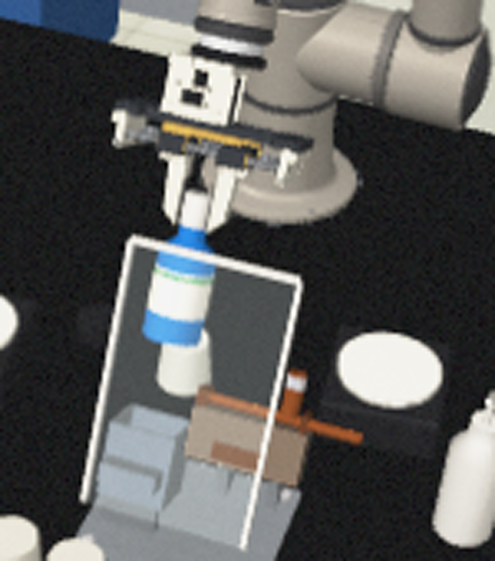

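The bottle is out and held. Next the tilt has to come off again at the opposite wrist limit (q5 min), so I fit a planar arm model to see where that limit lies.

```bash
python3 - <<'E'
import numpy as np
from scipy.optimize import least_squares
D=np.array([[.342,1.524,1.275,224.9,474.3,291.9],[.422,.039,2.657,430.4,18.7,751.6],[.367,.037,2.657,400.9,19.8,774.4],[.309,.037,2.657,368.4,28.7,796.2],[.006,1.005,2.006,387.8,26.4,640.6],[.108,1.799,.787,486.8,153.7,330.0],[.085,1.774,.827,507,67.2,347.9]])
r=np.sqrt(D[:,3]**2+D[:,4]**2-76**2); z=D[:,5]
def fk(p,q2,q3,q5):
    h,a,L1,L2,L3=p; s=q2+q3
    return a+L1*np.sin(q2)+L2*np.sin(s)+L3*np.sin(s+q5), h+L1*np.cos(q2)+L2*np.cos(s)+L3*np.cos(s+q5)
f=lambda p:np.r_[fk(p,*D[:,:3].T)[0]-r,fk(p,*D[:,:3].T)[1]-z]
s=least_squares(f,[150,0,300,300,150]);print(s.x.round(1),np.abs(s.fun).max())
for tot in (2.69,2.9,3.14):
  for q3 in (2.7,2.5,2.3,2.1,1.9,1.7):
    q5=.28;q2=tot-q5-q3; print(tot,q3,round(q2,2),np.round(fk(s.x,q2,q3,q5)))
E
```

```text
[ 91.6  29.3 514.  381.4 158.9] 47.34536386816001
2.69 2.7 -0.29 [206. 157.]
2.69 2.5 -0.09 [307. 177.]
2.69 2.3 0.11 [410. 176.]
2.69 2.1 0.31 [510. 154.]
2.69 1.9 0.51 [604. 113.]
2.69 1.7 0.71 [689.  55.]
2.9 2.7 -0.08 [216. 119.]
2.9 2.5 0.12 [319. 117.]
2.9 2.3 0.32 [419.  95.]
2.9 2.1 0.52 [513.  53.]
2.9 1.9 0.72 [596.  -7.]
2.9 1.7 0.92 [666. -82.]
3.14 2.7 0.16 [217.  74.]
3.14 2.5 0.36 [317.  47.]
3.14 2.3 0.56 [409.   2.]
3.14 2.1 0.76 [490. -61.]
3.14 1.9 0.96 [ 557. -139.]
3.14 1.7 1.16 [ 607. -228.]
```

The q5-min limit lies too low for a hanging bottle. The q5-max limit tilts the tool outward, so with the base turned to about ±140° it removes the tilt instead. I check what tall things stand around there.

```bash
python3 - <<'E'
from h import *
for n in('scene','top'):
    d=np.load(f'pics/{n}0.npy') ; m=bot.camera_model(n);K=np.array(m['K'],float);T=np.linalg.inv(np.array(m['camera_from_world'],float))
    v,u=np.mgrid[0:400:3,0:640:3]; z=d[v,u].ravel(); 
    q=cv2.undistortPoints(np.stack([u.ravel(),v.ravel()],1).astype(float)[:,None],K,np.array(m['distortion'],float))[:,0]
    P=np.c_[q*z[:,None],z,np.ones_like(z)]@T.T; P=P[z>0][:,:3]
    r=np.hypot(P[:,0],P[:,1]); k=(P[:,2]>250)&(r<1000)&(r>150); Q=P[k]
    import collections
    c=collections.Counter(map(tuple,(np.floor(Q/150)*150).astype(int)))
    print(n,[(a,b) for a,b in sorted(c.items()) if b>=2])
    print('below surface/behind', np.round(P[(r<900)&(P[:,0]<-100)].max(0) if ((r<900)&(P[:,0]<-100)).any() else 0))
for u,v in((558,160),(575,80),(620,108)):
    print(u,v,world('scene',u,v,np.load('pics/scene0.npy')[v,u]).round())
print(bot.get_obs()['joint_positions'].round(3))
E
```

```text
scene [((np.int64(-450), np.int64(-600), np.int64(150)), 2), ((np.int64(-450), np.int64(-600), np.int64(300)), 4), ((np.int64(-450), np.int64(-600), np.int64(450)), 13), ((np.int64(-450), np.int64(300), np.int64(300)), 2), ((np.int64(-450), np.int64(450), np.int64(300)), 15), ((np.int64(-450), np.int64(600), np.int64(150)), 3), ((np.int64(-450), np.int64(600), np.int64(300)), 20), ((np.int64(-450), np.int64(750), np.int64(150)), 2), ((np.int64(-300), np.int64(-600), np.int64(450)), 7), ((np.int64(-300), np.int64(-450), np.int64(450)), 5), ((np.int64(-300), np.int64(900), np.int64(150)), 5), ((np.int64(-300), np.int64(900), np.int64(300)), 21), ((np.int64(-150), np.int64(-1050), np.int64(150)), 9), ((np.int64(-150), np.int64(-1050), np.int64(300)), 28), ((np.int64(-150), np.int64(-1050), np.int64(450)), 40), ((np.int64(-150), np.int64(-1050), np.int64(600)), 3), ((np.int64(-150), np.int64(-600), np.int64(300)), 4), ((np.int64(-150), np.int64(-600), np.int64(450)), 13), ((np.int64(-150), np.int64(-450), np.int64(300)), 8), ((np.int64(-150), np.int64(-450), np.int64(450)), 29), ((np.int
[... 2328 characters left out ...]
np.int64(600)), 14), ((np.int64(150), np.int64(300), np.int64(300)), 89), ((np.int64(150), np.int64(300), np.int64(450)), 204), ((np.int64(150), np.int64(300), np.int64(600)), 102), ((np.int64(150), np.int64(450), np.int64(300)), 30), ((np.int64(150), np.int64(450), np.int64(450)), 254), ((np.int64(450), np.int64(0), np.int64(300)), 12), ((np.int64(450), np.int64(150), np.int64(300)), 7), ((np.int64(600), np.int64(0), np.int64(150)), 16), ((np.int64(600), np.int64(0), np.int64(300)), 5), ((np.int64(600), np.int64(150), np.int64(150)), 8)]
below surface/behind 0
558 160 [-363.  751.   23.]
575 80 [-1045.   784.   171.]
620 108 [-1026.  1067.    75.]
[-0.029  0.087  1.776  0.03   0.825 -1.658]
```

There are lamps behind the arm on both sides, so swinging there is risky. Instead I'll pivot the bottle in the pads, about the jaw axis. I press its foot against the fixed front edge of the empty sleeve and move the gripper about 57 mm in +x. First I move in front of the sleeve.

Call:
carry_out(
  deltas=[
    [[45,-15,-22,0],[45,-15,-22,0],[65,-14,30,0],[75,-14,60,0],[86,-14,88,0],[86,-14,88,0],[86,-14,88,0]],
  ],
)

```text
time: 24.15
tool_pos: [469.5, 50.6, 228.4]
tcp_rot: [-3.132, 0.451, -3.098]
contact_force: [0.3, 0.3, -1.6]
grip_width: 29.5
```

```bash
python3 -c "
from h import *
d_to(np.array([498,50,189]));d_to(np.array([566,52,191]))
im,d=cap('top','t6'); c=cv2.resize(im[150:270,230:350],None,fx=4,fy=4,interpolation=2)
im,d=cap('scene','s6'); e=cv2.resize(im[140:260,310:430],None,fx=4,fy=4,interpolation=2)
cv2.imwrite('pics/c6.png',cv2.resize(np.hstack([c,e]),None,fx=.83,fy=.83))
"
```

```text
grasp [489.9  51.  186.1] tooldelta [-8.5 -1.4  0.9]
grasp [489.9  51.  186.1] tooldelta [-70.6  -2.1  28.8]
```

View pics/c6.png

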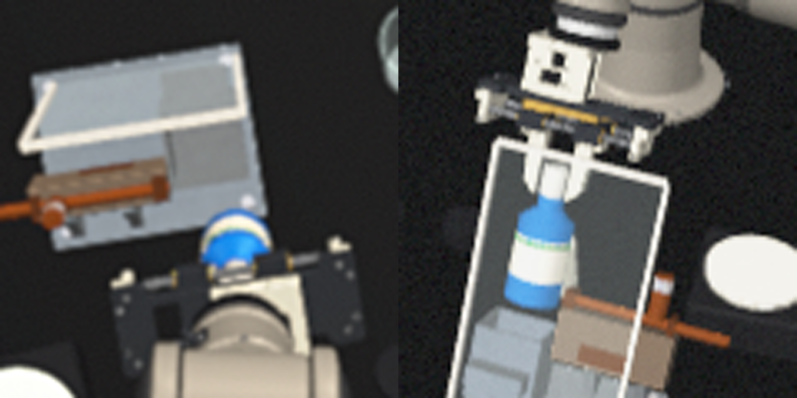

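The bottle foot is just in front of the sleeve and clear of the bolt. I push +x slowly, watching the force.

Call:
carry_out(
  deltas=[
    [[-8,0,3,0],[-15,-1,6,0],[-20,-1,8,0],[-25,-1,10,0],[-30,-1,12,0],[-35,-1,14,0],[-40,-1,16,0]],
  ],
)

```text
time: 24.95
tool_pos: [512.4, 51.3, 231.4]
tcp_rot: [-3.132, 0.451, -3.097]
contact_force: [-2.9, -0.1, -2.0]
grip_width: 29.3
```

Call:
carry_out(
  deltas=[
    [[-5,0,2,0],[-10,0,5,0],[-15,0,7,0],[-20,0,10,0],[-25,0,12,0],[-29,0,14,0],[-29,0,14,0]],
  ],
)

```text
time: 25.65
tool_pos: [545.3, 52.6, 231.9]
tcp_rot: [-3.132, 0.453, -3.097]
contact_force: [-1.6, 0.1, -2.8]
grip_width: 29.8
```

```bash
python3 -c "
from h import *
d_to(np.array([566,52,191]))
im,d=cap('top','t7'); c=cv2.resize(im[150:270,230:350],None,fx=4,fy=4,interpolation=2)
im,d=cap('scene','s7'); e=cv2.resize(im[140:260,310:430],None,fx=4,fy=4,interpolation=2)
cv2.imwrite('pics/c7.png',cv2.resize(np.hstack([c,e]),None,fx=.83,fy=.83))
# bottle points (blue) from scene
P=[]
for v in range(160,260):
  for u in range(325,385):
    b,g,r=map(int,im[v,u])
    if b>150 and b-r>70 and d[v,u]>0: P.append([u,v,*world('scene',u,v,d[v,u])])
P=np.array(P)
for v in np.unique(P[:,1])[::3]:
  q=P[P[:,1]==v]; print(v,q[:,0].min(),q[:,0].max(),np.median(q[:,2:],axis=0).round(0))
"
```

```text
grasp [565.8  53.  189.6] tooldelta [-0.7 -1.  -1.2]
211.0 344.0 345.0 [641.  67. 228.]
214.0 341.0 355.0 [640.  78. 219.]
217.0 340.0 357.0 [645.  83. 211.]
220.0 341.0 356.0 [649.  85. 202.]
223.0 344.0 354.0 [652.  91. 194.]
235.0 353.0 355.0 [665. 113. 161.]
```

View pics/c7.png

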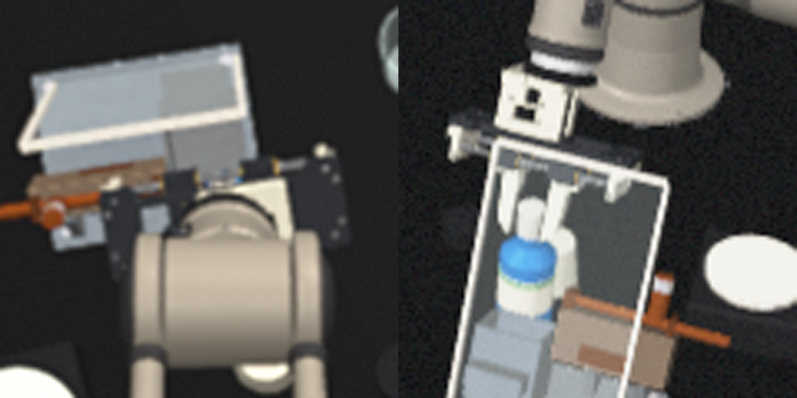

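```bash
python3 -c "
from h import *
im=cv2.imread('pics/s7.png').astype(int)
b,g,r=im[...,0],im[...,1],im[...,2]
for v in range(200,238,3):
  k=[u for u in range(330,375) if (b[v,u]>150 and b[v,u]-r[v,u]>60) ]; print(v,k[:1],k[-1:],end=' ')
print()
P=np.array([566,53,190.]) 
for t in (0,5,10,15,20):
  a=-np.sin(np.radians(t))*X+np.cos(np.radians(t))*np.array([0,0,1])
  # cap top, shoulder start(body top approx 20 above mid), mid, foot
  print(t,[pix('scene',P+s*a)[0].round(1).tolist() for s in (14,-18,-40,-61,-90,-136)])
"
```

```text
200 [] [] 203 [] [] 206 [] [] 209 [] [] 212 [342] [349] 215 [341] [356] 218 [340] [356] 221 [341] [356] 224 [346] [353] 227 [] [] 230 [] [] 233 [] [] 236 [] [] 
0 [[349.1, 202.4], [348.7, 209.7], [348.5, 214.6], [348.2, 219.2], [347.9, 225.4], [347.4, 235.0]]
5 [[349.2, 202.2], [348.6, 209.9], [348.1, 215.2], [347.7, 220.1], [347.1, 226.7], [346.3, 237.0]]
10 [[349.3, 202.0], [348.4, 210.2], [347.8, 215.7], [347.2, 220.8], [346.4, 227.9], [345.1, 238.8]]
15 [[349.5, 201.9], [348.3, 210.4], [347.5, 216.1], [346.7, 221.5], [345.6, 228.9], [344.0, 240.3]]
20 [[349.6, 201.8], [348.1, 210.5], [347.1, 216.4], [346.2, 222.1], [344.9, 229.7], [342.9, 241.7]]
```

The bottle's axis now matches an upright one within a few degrees: observed centre 348.3 px at row 220, predicted 348.2. I lift and carry it over the chosen plate.

Call:
carry_out(
  deltas=[
    [[-4,0,-30,0],[-9,0,-63,0],[-9,0,-63,0],[0,-40,-70,0],[3,-85,-75,0],[6,-130,-81,0],[9,-175,-81,0],[12,-220,-81,0],[12,-252,-81,0],[12,-252,-81,0],[12,-252,-81,0]],
  ],
)

```text
time: 26.85
tool_pos: [508.3, -201.2, 300.8]
tcp_rot: [-3.132, 0.452, -3.1]
contact_force: [-0.4, 0.2, -2.4]
grip_width: 29.4
```

```bash
python3 -c "
from h import *
d_to(np.array([530,-200,207]));print(bot.get_obs()['contact_force'])
im,d=cap('top','t8'); c=cv2.resize(im[150:270,320:440],None,fx=4,fy=4,interpolation=2)
im,d=cap('scene','s8'); e=cv2.resize(im[110:230,230:350],None,fx=4,fy=4,interpolation=2)
cv2.imwrite('pics/c8.png',cv2.resize(np.hstack([c,e]),None,fx=.83,fy=.83))
for t in (-10,-5,0,5,10):
  P=pose()[0]+pose()[1].apply([0,0,47]);a=-np.sin(np.radians(t))*X+np.cos(np.radians(t))*np.array([0,0,1])
  print(t,[((pix('scene',P+s*a)[0]-[230,110])*3.32+[398,0]).round().tolist() for s in (14,-18,-61,-136)])
b=im.astype(int)
for v in range(130,215,3):
  k=[u for u in range(270,330) if b[v,u,0]>120 and b[v,u,0]-b[v,u,2]>60]
  if k: print(v,k[0],k[-1],np.median([d[v,u] for u in k]))
"
```

```text
grasp [ 528.8 -200.8  258.5] tooldelta [21.4  1.2 46.8]
[-0.37690842  0.19616189 -2.37812687]
-10 [[588.0, 174.0], [592.0, 196.0], [596.0, 224.0], [604.0, 271.0]]
-5 [[589.0, 173.0], [591.0, 196.0], [594.0, 227.0], [599.0, 278.0]]
0 [[589.0, 172.0], [590.0, 197.0], [592.0, 230.0], [595.0, 284.0]]
5 [[590.0, 172.0], [590.0, 198.0], [590.0, 232.0], [590.0, 290.0]]
10 [[590.0, 171.0], [589.0, 199.0], [588.0, 234.0], [586.0, 294.0]]
172 284 292 1629.5785
175 281 296 1633.9822
178 281 296 1627.9895
181 281 296 1627.3945
193 281 296 1673.0548
196 281 296 1669.0984
199 284 294 1673.4425
```

View pics/c8.png

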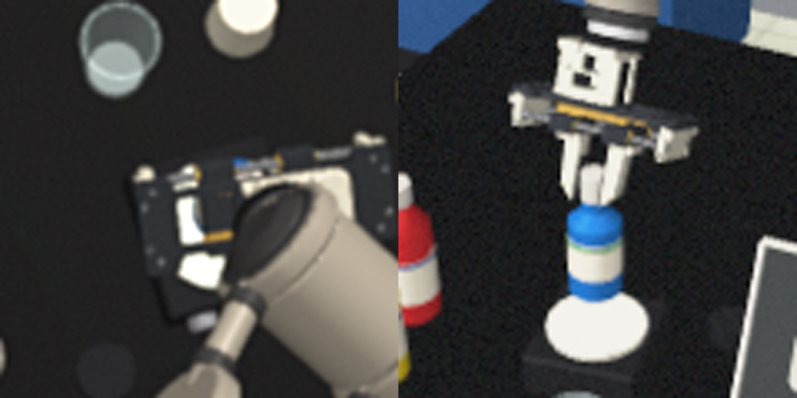

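The bottle looks about upright over the plate (body centre 592,285 against 595 predicted for 0° and 590 for 5°). I lower it and feel for contact.

Call:
carry_out(
  deltas=[
    [[8,1,18,0],[15,1,32,0],[19,1,41,0],[22,1,47,0],[22,1,47,0]],
  ],
)

```text
time: 27.45
tool_pos: [509.9, -199.5, 250.2]
tcp_rot: [-3.131, 0.454, -3.097]
contact_force: [0.2, -0.3, -2.5]
grip_width: 29.3
```

```bash
python3 -c "
from h import *
d_to(np.array([530,-200,203.5]))
im,d=cap('scene','s9');b=im.astype(int)
L=[]
for v in range(130,225):
  k=[u for u in range(270,330) if b[v,u,0]>100 and b[v,u,0]-b[v,u,2]>50]
  if len(k)>11:
    u=(k[0]+k[-1])/2; w=world('scene',u,v,np.median([d[v,i] for i in k if abs(i-u)<4])); L.append(w); print(v,k[0],k[-1],w.round(1))
"
```

```text
grasp [ 530.5 -199.   207.9] tooldelta [ 2.4 -0.9  3.8]
184 283 294 [ 537.7 -195.   183.4]
185 282 296 [ 535.  -194.6  177.2]
186 281 296 [ 538.7 -194.8  175. ]
187 281 297 [ 540.9 -191.7  173. ]
188 281 297 [ 544.  -190.   171.2]
189 281 297 [ 546.6 -188.8  168.8]
190 281 296 [ 549.2 -189.6  165.8]
191 281 296 [ 552.4 -187.9  163.9]
192 281 296 [ 552.5 -188.1  159.3]
193 282 296 [ 551.7 -186.7  154.7]
194 283 294 [ 553.3 -188.1  150.8]
206 282 296 [ 556.2 -187.    96.8]
207 282 296 [ 558.1 -186.1   93.8]
208 282 296 [ 556.5 -187.3   87.4]
209 283 295 [ 554.9 -188.5   80.8]
```

The residual lean is about 3°, which pressing onto the plate should take up. I lower the last millimetres.

Call:
carry_out(
  deltas=[
    [[1,0,2,0],[2,0,3.5,0],[2.2,0,4.5,0],[2.2,0,4.5,0]],
  ],
)

```text
time: 27.9
tool_pos: [511.7, -200.8, 249.2]
tcp_rot: [-3.127, 0.462, -3.096]
contact_force: [0.3, 2.1, 16.0]
grip_width: 29.4
```

Call:
carry_out(
  deltas=[
    [[-2,0,1,0],[-4.5,0,2.2,0],[-4.5,0,2.2,0]],
  ],
)

```text
time: 28.2
tool_pos: [516.3, -200.5, 248.3]
tcp_rot: [-3.127, 0.46, -3.096]
contact_force: [1.1, 1.8, 11.8]
grip_width: 29.3
```

```bash
python3 -c "
from h import *
d_to(np.array([530,-200,203.5]))
im,d=cap('scene','s10');b=im.astype(int)
for v in (189,191,193,207,208,209,210):
  k=[u for u in range(270,330) if b[v,u,0]>100 and b[v,u,0]-b[v,u,2]>50]
  if len(k)>11:
    u=(k[0]+k[-1])/2; w=world('scene',u,v,np.median([d[v,i] for i in k if abs(i-u)<4])); print(v,k[0],k[-1],w.round(1))
"
```

```text
grasp [ 537.2 -200.2  206.2] tooldelta [ 7.7  0.5 -0.8]
189 280 296 [ 547.  -192.7  167.8]
191 281 296 [ 554.  -187.   165.4]
193 281 295 [ 554.4 -189.3  155.7]
207 282 296 [ 555.  -188.    90.8]
208 282 296 [ 557.8 -186.6   88.6]
209 283 296 [ 556.1 -185.7   82.7]
210 283 295 [ 557.3 -187.3   78.3]
```

The axis is now ≈ (529,-199) and nearly upright. I relieve the press, open and withdraw.

Call:
carry_out(
  deltas=[
    [[-0.8,0,-1.6,0],[-0.8,0,-1.6,0]],
  ],
)

```text
time: 28.45
tool_pos: [515.3, -200.4, 248.6]
tcp_rot: [-3.129, 0.457, -3.097]
contact_force: [0.9, -0.4, 7.2]
grip_width: 29.5
```

Call:
carry_out(
  deltas=[
    [[0,0,0,0],[0,0,0,0],[0,0,0,0],[0,0,0,0],[0,0,0,0],[0,0,-10,0],[0,0,-30,0],[0,0,-60,0],[0,0,-100,0],[0,0,-140,0],[0,0,-180,0],[0,0,-180,0]],
  ],
  fingers=70,
)

```text
time: 29.65
tool_pos: [435.0, -202.2, 414.5]
tcp_rot: [-3.123, 0.46, -3.095]
contact_force: [0.4, -1.1, -0.3]
grip_width: 70.0
```

```bash
python3 - <<'E'
from h import *
print(bot.get_obs()['contact_force'])
im,d=cap('scene','s11'); t,dt=cap('top','t11')
e=cv2.resize(im[110:290,210:410],None,fx=2.2,fy=2.2,interpolation=2); c=cv2.resize(t[150:280,230:430],None,fx=1.8,fy=1.8,interpolation=2)
H=max(e.shape[0],c.shape[0]); pad=lambda a:cv2.copyMakeBorder(a,0,H-a.shape[0],0,0,0)
cv2.imwrite('pics/c11.png',np.hstack([pad(e),pad(c)])[:, :800])
b=im.astype(int)
for v in (189,191,193,207,208,209,210):
  k=[u for u in range(270,330) if b[v,u,0]>100 and b[v,u,0]-b[v,u,2]>50]
  if len(k)>11:
    u=(k[0]+k[-1])/2; w=world('scene',u,v,np.median([d[v,i] for i in k if abs(i-u)<4])); print(v,k[0],k[-1],w.round(1))
# cap top from top camera
Q=[]
for v in range(185,225):
  for u in range(360,415):
    if t[v,u].min()>170 and dt[v,u]>0:
      w=world('top',u,v,dt[v,u])
      if 195<w[2]<230: Q.append(w)
Q=np.array(Q); print(len(Q), Q.mean(0).round(1) if len(Q) else '')
E
```

```text
[ 0.43910928 -1.14325709 -0.32350699]
189 280 296 [ 548.6 -191.8  169.1]
191 281 296 [ 548.9 -190.   160.9]
193 281 295 [ 557.9 -187.2  158.9]
207 282 296 [ 557.3 -186.6   93. ]
208 282 296 [ 557.1 -186.9   87.9]
209 283 296 [ 555.6 -185.9   82.3]
210 283 295 [ 557.8 -187.    78.7]
96 [ 533.  -198.2  217.1]
```

View pics/c11.png

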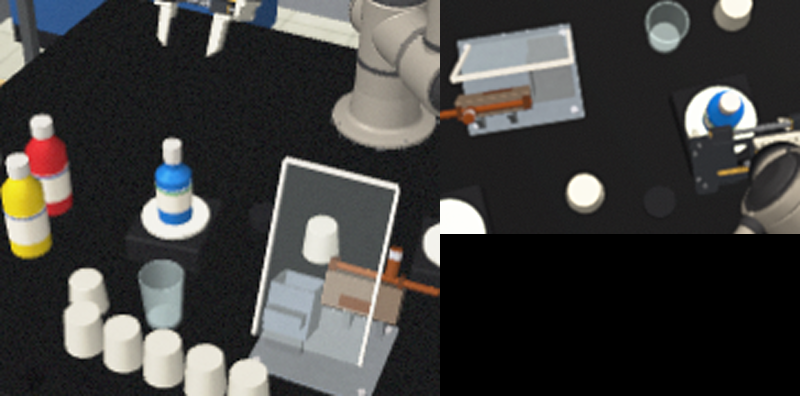

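The bottle stands upright on the plate: cap top at (533,-198,217), expected z 218. The bolt is still drawn, the bystanders haven't moved and the gripper is clear. I hand in.

```bash
python3 -c "
from h import *
print(bot.close_job())"
```

```text
the job is handed in; nothing more can be done
None
```

The blue bottle stands upright on the right-hand stirrer's plate, the bolt is drawn, and the job is handed in. It took about 30 s of the 69 s; the hand-in reports no verdict.

**What I did**
- **Tilt:** the moves cannot command a tilt, so I pushed the arm against its wrist limit until the tool leaned 26°.
- **Bolt:** it bound on three draws, came free on the fourth after three strokes out and back, and I pulled it to its stop.
- **Bottle:** I drew it out by its cap. The 26° lean could not be taken off the tool in a safe place, so I turned the bottle upright in the pads. To do that I pressed its foot lightly (about 3 N) against the fixed front edge of the sleeve. I then set it on the plate and let go.

**Last checks**
- **Position:** the cap top is at (533, -198, 217) mm against a plate centre of (530, -200), so about 4 mm off. Its height is 1 mm from the expected 218 mm.
- **Upright:** the two body-side heights agree to within about 1 mm. The row at the shoulder scatters by up to 9 mm.
- **Bolt:** drawn about 47 mm by arm travel and by the depth reading after release. The last picture still shows it drawn.
- **Bystanders and contact:** those in the last picture look unmoved, judged by eye only, and it does not show the wash bottle. The gripper is clear, with a residual force of about 1 N.

**Forces:** the pulls while the bolt was bound reached about 35 N, above the 15 to 20 N said to be useful but well under the 120 N wrist limit.

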